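# Clamp the sharpening stone in its holder

### The job

Get the sharpening stone ready for the kitchen knife. It stands on its long edge in the small drying rack: take it out and first lay it flat on the bare worktop and let go, so that you can take it again across its width, then drop it flat into the pocket of the stone holder (either face up, either way round). Last, swing the holder's cam lever all the way shut, in line with the holder, so that it pushes the stone against the end stop and clamps it; leave the mug, the timer and the small tin where they stand.

Things in the scene. Friction and masses are not known exactly. Their poses are not given: they have to be found in the camera images.
- stone: The sharpening stone: a plain grey block 160 x 54 x 28 mm with edges rounded 2 mm, about 0.45 kg. Origin at its centre; x along its 160 mm length, y along its 54 mm width, z through its 28 mm thickness. At the start it stands on a long edge in the middle slot of the rack (its y axis upright, centre 43.5 mm over the worktop, top 70.5 mm).
- rack: Fixed small steel-wire drying rack in a grey drip tray, 226 x 166 mm. Origin on the worktop under its centre, z up, slots along x. Four wire hoops 110 mm long part it into three slots with 32 mm free width, at y = -36, 0 and 36 mm; the hoops' tops are 40 mm over the worktop, so the upper 30 mm of the stone stand free. The stone stands on wires 16.5 mm over the worktop.
- holder: Fixed black stone holder with a 216 x 72 mm base plate, the plate's top 12 mm over the worktop. Origin on the worktop under the centre of the pocket (where the clamped stone's centre belongs), z up, x along the pocket from the lever end (-x) to the fixed steel end stop (+x; its face at x = 80 mm, its top 37 mm up).
- pocket (a point): Centre of the pocket's floor (rubber ribs), 14 mm over the worktop; seated, the stone's centre is 28 mm, its top 42 mm up. Four steel corner lips at |x| = 41 to 71 mm leave 2 mm play on either side of the stone, flared above, tops 30 mm up; between them the long sides are open for fingers down to the plate. Lever open: pocket 167 to 171 mm long (extra room at -x); shut: just under 160 mm.
- cam (a joint): Angle of the aluminium cam lever about its upright pin (rad): 0 = shut, the lever in line with the holder, pointing to the holder's -x; grows opening, anticlockwise from above; at about 1.57 it points to the holder's -y. It starts open at 1.45 to 1.85, limits 0 and 1.95. Stiff enough to stay where it is left; the cam goes over centre at about 0.2, so push on to the stop.
- lever_knob (a point): On the axis of the upright black knob (15 mm across) at the lever's free end, 70 mm from the pin, 45 mm over the worktop; the knob reaches from 26 to 54 mm, the lever bar below it (13 mm wide) from 18.5 to 28.5 mm over the worktop. Push or hold the knob to swing the lever.
- lever_pin (a point): Axis of the lever's upright pin, 103.3 mm from the holder's origin towards the holder's -x, 30 mm over the worktop.
- mug: Bystander: pale mug with a handle, 88 x 127 x 95 mm, origin under its centre. Leave it.
- timer: Bystander: round kitchen timer, 61 mm across, 46 mm high, origin under its centre. Leave it.
- paste_tin: Bystander: small round tin, 57 mm across, 72 mm high, origin under its centre. Leave it.
There are look-alikes about, which are no part of the job. There is more than one size of the stone; the job needs the larger.

How it is judged:
By the outcome, as a careful person would: the job done as asked, in the order asked, and still so for the second after the job is handed in, with the robot touching nothing.
It also fails if it takes over 67 s, if anything falls off the work surface, if the arm or the gripper's body presses on something with over 40 N, if the wrist force passes 120 N, or if a joint passes its speed limit or range.

### The arm

A 6-joint arm with a two-finger parallel gripper is mounted at the origin on a cart in front of the work surface, level with it; the furniture and walls round the work are solid. World frame = base frame: x ahead of the robot, y to its left, z up, the work surface at z = 0. Lengths are in m, angles in rad, forces in N, time in s.
With the tool pointing down it reaches from about 0.3 to 0.75 m from the base axis. Payload 8.5 kg.
Tool frame: the origin (TCP) lies midway between the tips of the shut fingers; the grasp point (between the pads) lies 19 mm behind it; z points along the fingers, y is the line along which they close (so a half turn about z gives the same grasp; the last joint's range is limited). The gripper opens to 85 mm and grips with 20 to 120 N. Pads are 22 mm wide; open, the fingers measure 114 mm over their backs; the gripper's body (76 mm by 85 mm) begins 54 mm behind the grasp point. The pads swing forward as they close: fully open they stand 13 mm farther back than shut.
Start: joints at [1.063, 0.381, 1.297, -0, 1.464, -0.215], TCP at [0.159, 0.527, 0.231] pointing down, gripper open.
Joint ranges: [-3.11, 3.11], [-0.89, 2.33], [0.22, 2.48], [-1.42, 4.56], [0.17, 2.85], [-2.88, 2.88]. Speed limits (rad/s): [2.39, 2.39, 3.14, 3.14, 3.14, 3.14].

### API

Orientations are given as a rotation vector (axis times angle).
In Python, from station import manip gives the robot as it stands.
- The arm moves only by the tool arm_command, never from a script. Its argument "steps" is text: rows parted by semicolons, each of 5 numbers parted by spaces: the opening in per cent of the stroke, from 0 (shut) to 100 (fully open), then the shift along the tool's x, y, z in cm, then the turn about the tool's z in rad. In form: grip dx dy dz roll; .... A call has 1 to 8 rows; each row shifts and turns the commanded pose from where the row before left it, along the tool's axes as they then stand; what a row does not reach is not made up. A row lasts 1/8 s, in which the tool goes at most 62.5 mm and 10.7 degrees, less where a joint would pass 70% of its speed; a pose out of reach is approached as far as the arm can. A call is refused whole if a number of a shift passes 6.25 or a number of a turn 0.188, either way. A call with a gripper value outside its range is refused whole. The fingers move at their own pace and stop on an object; the grip force is fixed at half the most. Time passes only in rows, so rows that do not move let the fingers close. It gives the time, the measured TCP pose, the force, the opening and the grip force at its end, in the units of the state.
- manip.read_state(): the state, without advancing time (a new reading comes with each control period).
- manip.read_camera(name): name is "scene" or "side" or "wrist"; returns the picture (420x560x3 uint8, red, green, blue); there is no depth.
- manip.calibration(name): a dict with "intrinsics" (3x3 intrinsics, pixels), "R" (3x3) and "t" (3): a world point X has camera coordinates R X + t. Camera axes: x right, y down, z forward; pixel columns grow to the right and rows downward; lengths in m; the calibration is good to about 2 mm. A picture is of the moment at which its call begins: read the wrist's pose just before it. calibration takes no time and is no camera call; for the wrist camera it gives the pose at the moment of the call.
- manip.finish_job(): hands the job in; it is judged then, once.
The state is a dict: "t": time; "joints": joint angles; "joint_vel": joint speeds; "effort": joint torques, N m; "eef_pos": TCP position; "ee_rot": TCP orientation; "ft_force": force on the tool from outside, world axes, zero at the start; "ft_torque": the same for the moment, N m; "width": finger opening in m; "finger_force": force on a finger pad.
Only numpy, scipy, OpenCV 4.12 (cv2) and the standard library are available. Lean on these libraries where they do the work, as an engineer would, in place of code of your own. Each camera call takes 0.05 s, during which the arm holds its last target. There are 200 camera calls.

## Working session

There is one attempt and no reset: what is moved stays moved. The work goes in short steps, Python scripts to look and compute and a tool call to move; the robot and the scene stay as the last step left them, time stands still between calls to the robot, and variables do not carry over. Pictures are saved under pics/ and viewed, at most 10 in all, crops included, and the job is handed in when it is done.

Besides the shell and the picture viewer there is one more tool, called as a command line: name --argument value ..., lists and objects as JSON in quotes. arm_command: Moves the arm, as the interface text tells. Its arguments: {"type":"object","properties":{"steps":{"type":"string"}},"required":["steps"]}

```bash
mkdir -p pics; python3 - <<'E'
from station import manip
import cv2,numpy as np
for n in("scene","side"):
    cv2.imwrite(f"pics/{n}0.png",manip.read_camera(n)[:,:,::-1])
    c=manip.calibration(n);print(n,np.round(c["intrinsics"],1).tolist(),(-c["R"].T@c["t"]).round(3))
s=manip.read_state();print(s["t"],s["eef_pos"],s["ee_rot"],s["width"])
E
```

```text
scene [[462.9, 0.0, 280.7], [0.0, 462.9, 208.9], [0.0, 0.0, 1.0]] [-0.091 -0.466  1.182]
side [[401.4, 0.0, 285.3], [0.0, 401.4, 211.6], [0.0, 0.0, 1.0]] [ 0.773 -0.715  1.103]
0.1 [0.15860286 0.52636491 0.23076976] [-4.58186830e-01 -3.10750964e+00  1.89983447e-03] 0.08557575041368104
```

View pics/scene0.png

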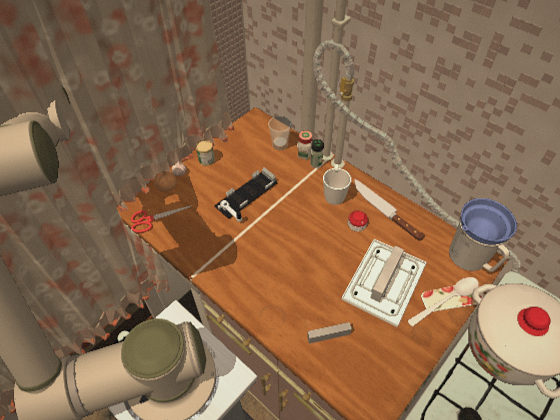

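View pics/side0.png

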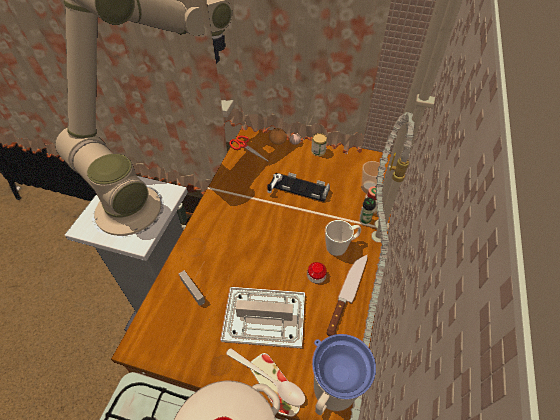

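Candidates for the stone: the block standing in the rack (scene ~(388,273), side ~(265,312)) and the loose block on the worktop (scene (330,331), side (192,288)). By the description I choose the block in the rack, and check it in a close crop.

```bash
python3 - <<'E'
import cv2,numpy as np
a=cv2.imread("pics/scene0.png");b=cv2.imread("pics/side0.png")
def crop(im,x,y,w=100,h=75):
    return cv2.resize(im[y:y+h,x:x+w],(400,300),interpolation=cv2.INTER_CUBIC)
cv2.imwrite("pics/c1.png",np.vstack([np.hstack([crop(a,338,237),crop(b,215,280)]),np.hstack([crop(a,200,155),crop(b,250,155)])]))
E
```

```text
(no output)
```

View pics/c1.png

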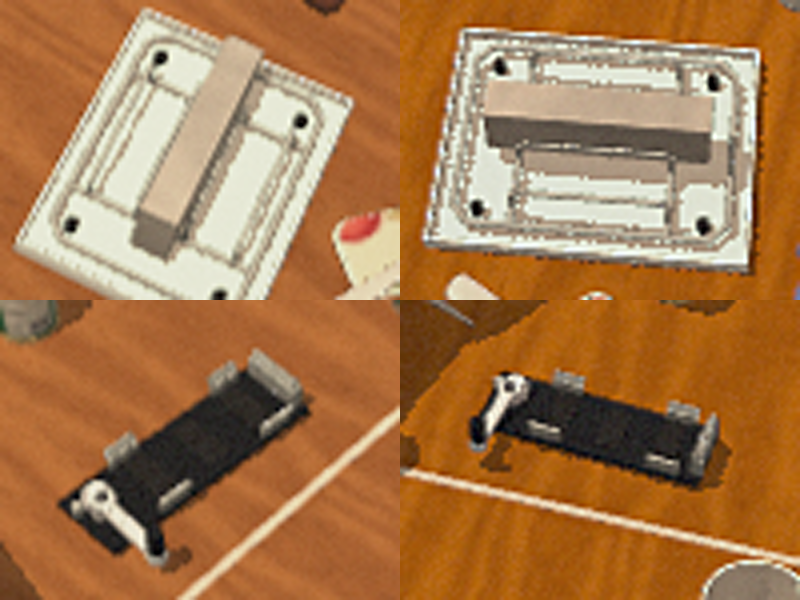

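```bash
cat > h.py <<'E'
from station import manip
import numpy as np, cv2
from scipy.spatial.transform import Rotation as Ro
def bp(c,u,v,z):
    C=-c["R"].T@c["t"]; d=c["R"].T@np.linalg.inv(c["intrinsics"])@[u,v,1]
    return C+d*(z-C[2])/d[2]
def pj(c,X):
    p=c["intrinsics"]@(c["R"]@np.asarray(X,float)+c["t"]); return p[:2]/p[2]
E
python3 - <<'E'
from h import *
A=manip.calibration("scene");B=manip.calibration("side")
def g(c,o,pts,z): 
    P=np.array([bp(c,o[0]+x/4,o[1]+y/4,z) for x,y in pts]);print(P[:,:2].round(4).tolist(),P[:,:2].mean(0).round(4));return P
print("stone");P=g(A,(338,237),[(222,38),(263,45),(176,220),(138,212)],.0705)
d=(P[0]+P[1]-P[2]-P[3])/2;print(np.linalg.norm(d),np.arctan2(d[1],d[0]))
P=g(B,(215,280),[(87,82),(313,97),(310,135),(87,118)],.0705)
d=(P[2]+P[1]-P[0]-P[3])/2;print(np.linalg.norm(d),np.arctan2(d[1],d[0]))
print("tray");g(A,(338,237),[(145,10),(353,100),(15,245)],.01)
print("holder")
for c,o,pin,st,pl,kn in((A,(200,155),(100,195),[(250,50),(298,88)],[(60,203),(120,253),(310,112)],(153,235)),(B,(250,155),(111,83),[(313,115),(300,152)],[(300,185)],(78,120))):
    p=g(c,o,[pin],.033)[0];s=g(c,o,st,.037).mean(0);g(c,o,pl,.012);g(c,o,[kn],.054)
    d=s-p;print(np.linalg.norm(d[:2]),np.arctan2(d[1],d[0]))
print("bystanders mug/timer/tin scene: ",[bp(A,u,v,z)[:2].round(3).tolist() for u,v,z in((336,175,.095),(358,215,.046),(205,147,.072),(330,327,.02))])
Ra=Ro.from_rotvec(manip.read_state()["ee_rot"]).as_matrix();print(Ra.round(3))
E
```

```text
stone
[[0.6574, -0.2157], [0.6717, -0.2408], [0.5154, -0.2731], [0.5036, -0.2508]] [ 0.587  -0.2451]
0.15865166923663662 0.21368922151341666
[[0.5097, -0.254], [0.6645, -0.2196], [0.6702, -0.2475], [0.5193, -0.2795]] [ 0.5909 -0.2501]
0.156450587483752 0.21357091137012887
tray
[[0.6807, -0.1443], [0.7161, -0.304], [0.458, -0.1899]] [ 0.6183 -0.2127]
holder
[[0.4648, 0.2815]] [0.4648 0.2815]
[[0.655, 0.2968], [0.6502, 0.2378]] [0.6526 0.2673]
[[0.4479, 0.3134], [0.4449, 0.2412], [0.6532, 0.2276]] [0.5153 0.2607]
[[0.4544, 0.2092]] [0.4544 0.2092]
0.1882829903784567 -0.07560162796568153
[[0.4672, 0.2791]] [0.4672 0.2791]
[[0.6555, 0.2903], [0.6541, 0.2429]] [0.6548 0.2666]
[[0.66, 0.2267]] [0.66   0.2267]
[[0.4584, 0.2073]] [0.4584 0.2073]
0.1880151009121499 -0.06643189227887158
bystanders mug/timer/tin scene:  [[0.747, 0.063], [0.699, -0.065], [0.572, 0.485], [0.366, -0.22]]
[[-0.957  0.289 -0.001]
 [ 0.289  0.957 -0.001]
 [ 0.    -0.001 -1.   ]]
```

Scene and side crops: the block in the rack is about 158 mm long on top, so it is the larger stone, centre about (0.589, -0.248), yaw 0.214. The holder yaw is about -0.07, with the lever open to -y. Now I move over the holder to look with the wrist camera on the way.

arm_command --steps "100 0 0 0 -0.17; 100 0 0 0 -0.17; 100 0 0 0 -0.167; 100 -3 -3.5 0 0; 100 -4 -4.5 0 0; 100 -4 -4.5 0 0; 100 -4 -4.5 0 0; 100 -4 -4.5 0 0"

```text
t: 1.1
eef_pos: [0.3914, 0.3554, 0.2311]
ee_rot: [0.336, -3.123, 0.0]
ft_force: [0.7, 1.4, -0.7]
width: 0.0851
finger_force: 0.0
```

arm_command --steps "100 -4 -4.5 0 0; 100 -4 -4.5 0 0; 100 -3 -2.3 0 0; 100 0 0 0 0;100 0 0 0 0"

```text
t: 1.72
eef_pos: [0.5209, 0.2702, 0.231]
ee_rot: [0.336, -3.122, -0.0]
ft_force: [-0.2, 0.7, -0.9]
width: 0.0856
finger_force: 0.0
```

```bash
python3 - <<'E'
from h import *
c=manip.calibration("wrist");im=manip.read_camera("wrist")
cv2.imwrite("pics/w1.png",im[:,:,::-1])
import pickle;pickle.dump((im,c),open("w1.pkl","wb"))
s=manip.read_state();print(s["t"],s["eef_pos"],s["joints"]);print((-c["R"].T@c["t"]).round(3),c["R"].round(2),c["intrinsics"][0,0])
E
```

```text
1.775 [0.52061204 0.27047454 0.2312551 ] [ 2.77437026e-01  4.46049286e-01  1.19069620e+00  1.57600720e-04
  1.50551596e+00 -1.50858356e+00]
[0.442 0.252 0.374] [[-0.21  0.98 -0.  ]
 [ 0.93  0.2   0.32]
 [ 0.31  0.07 -0.95]] 352.21561840463363
```

View pics/w1.png

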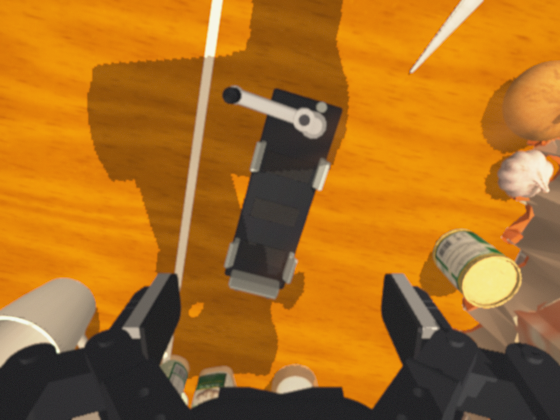

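```bash
python3 - <<'E'
import cv2
a=cv2.imread("pics/w1.png")
cv2.imwrite("pics/w1c.png",cv2.resize(a[75:305,200:360],None,fx=2.6,fy=2.6,interpolation=cv2.INTER_CUBIC))
E
```

```text
(no output)
```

View pics/w1c.png

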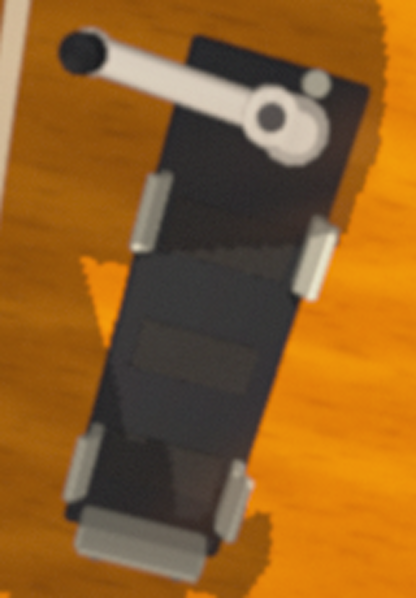

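arm_command --steps "100 0.5 -5 0 0; 100 0.5 -6 0 0; 100 0.5 -6 0 0; 100 0.5 -6 0 0; 100 0.5 -6 0 0; 100 0.5 -6 0 0; 100 0.5 -6 0 0; 100 0.5 -6 0 0"

```text
t: 2.78
eef_pos: [0.5823, -0.1984, 0.2318]
ee_rot: [-0.338, 3.123, -0.0]
ft_force: [0.5, -0.3, -0.2]
width: 0.0854
finger_force: 0.0
```

```bash
python3 - <<'E'
from h import *
import pickle
from scipy.optimize import least_squares
im,c=pickle.load(open("w1.pkl","rb"))
f=lambda p:(200+p[0]/2.6,75+p[1]/2.6)
pts=[((232,233),-.056,0,.026),((159,481),.056,0,.026),((271,117),-.1033,0,.031),((197,36),None,-.036,.012),((368,92),None,.036,.012)]
def res(q):
    R=np.array([[np.cos(q[2]),-np.sin(q[2])],[np.sin(q[2]),np.cos(q[2])]])
    r=[]
    for p,x,y,z in pts:
        d=R.T@(bp(c,*f(p),z)[:2]-q[:2]);r+=[(d[0]-x) if x is not None else 0,d[1]-y]
    return np.array(r)
s=least_squares(res,[.569,.273,-.07]);print("holder",s.x.round(4),(s.fun*1000).round(1))
k=bp(c,*f((83,52)),.054);pin=s.x[:2]-.1033*np.array([np.cos(s.x[2]),np.sin(s.x[2])]);print("knob",k,"pin",pin,np.linalg.norm(k[:2]-pin))
for n in("scene","side"):
    cc=manip.calibration(n);print(pj(cc,[*s.x[:2],.012]),pj(cc,[*pin,.033]))
E
```

```text
holder [ 0.5666  0.2724 -0.0704] [ 0.2 -0.8 -1.5  0.3  1.4  0.   0.   2.1  0.  -1.6]
knob [0.45614466 0.21159875 0.054     ] pin [0.46351709 0.27968041] 0.06847967139621479
[249.82261084 191.05579172] [225.10494734 204.29792603]
[303.00249657 186.64437095] [276.85427174 175.43582127]
```

arm_command --steps "100 4.5 -2.5 0 0; 100 4 -2.5 0 0; 100 0 0 0 0;100 0 0 0 0"

```text
t: 3.28
eef_pos: [0.5104, -0.2637, 0.2317]
ee_rot: [-0.338, 3.123, -0.0]
ft_force: [-0.1, 0.5, -0.2]
width: 0.0853
finger_force: 0.0
```

```bash
python3 - <<'E'
from h import *
c=manip.calibration("wrist");im=manip.read_camera("wrist")
import pickle;pickle.dump((im,c),open("w2.pkl","wb"))
cv2.imwrite("pics/w2.png",im[:,:,::-1])
s=manip.read_state();print(s["t"],s["eef_pos"],s["joints"].round(2) if hasattr(s["joints"],"round") else s["joints"])
E
```

```text
3.325 [ 0.51061146 -0.26353802  0.23155751] [-0.68  0.42  1.23  0.    1.49 -2.47]
```

View pics/w2.png

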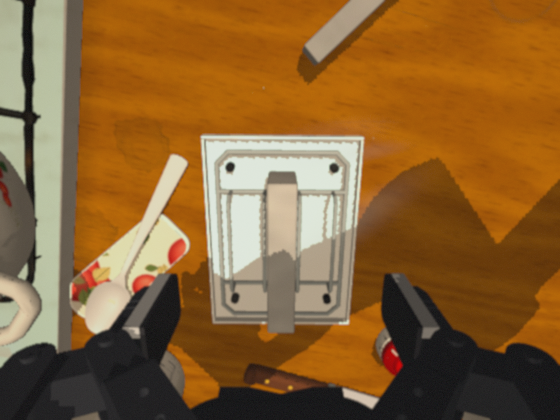

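```bash
python3 - <<'E'
from h import *
import pickle
im,c=pickle.load(open("w2.pkl","rb"))
q=[bp(c,*p,.0705)[:2] for p in((268,186),(297,186),(294,332),(269,332))]
print(np.round(q,4).tolist());m=np.mean(q,0);a=(q[2]+q[3]-q[0]-q[1])/2;print(m,np.linalg.norm(a),np.arctan2(a[1],a[0]))
t=[bp(c,*p,.012)[:2] for p in((201,136),(364,136),(349,323),(214,324))];print("tray",np.mean(t,0),np.arctan2(*(t[2]+t[3]-t[0]-t[1])[::-1]))
R=Ro.from_rotvec(manip.read_state()["ee_rot"]).as_matrix();e=manip.read_state()["eef_pos"]
for tgt in(m,[.589,-.2475]): print((R.T@(np.array([*tgt,0])-e*[1,1,0]))*100)
E
```

```text
[[0.5148, -0.2755], [0.5093, -0.2502], [0.6621, -0.2176], [0.6676, -0.2428]]
[ 0.58844866 -0.24654388] 0.1562599647207243 0.21079510859620013
tray [ 0.58696478 -0.24676002] 0.21182542130037754
[-7.96707239e+00 -7.36197547e-03  3.36344556e-03]
[-8.00044619e+00 -1.12564445e-01  3.38601186e-03]
```

The wrist picture shows the stone's top at rows 186–332, cols 268–297 in the tray's centre; all three cameras agree to about 2 mm. Descend on it and grip.

arm_command --steps "100 -4 0 0 0; 90 -4 0 0 0; 75 0 0 4 0; 75 0 0 5 0; 75 0 0 4 0; 75 0 0 3.5 0; 75 0 0 2 0; 75 0 0 0 0"

```text
t: 4.32
eef_pos: [0.5882, -0.2461, 0.0449]
ee_rot: [0.339, -3.121, -0.003]
ft_force: [0.5, 0.4, 0.1]
width: 0.0643
finger_force: 0.0
```

arm_command --steps "0 0 0 0 0; 0 0 0 0 0; 0 0 0 0 0; 0 0 0 0 0; 0 0 0 0 0; 0 0 0 0 0"

```text
t: 5.08
eef_pos: [0.5888, -0.2478, 0.0476]
ee_rot: [-0.336, 3.121, -0.002]
ft_force: [0.6, 2.3, 7.4]
width: 0.0269
finger_force: 61.4
```

arm_command --steps "0 0 0 -1.5 0; 0 0 0 -3 0; 0 0 0 -3 0; 0 0 0 -2.5 0; 0 0 0 0 0.14; 0 0 0 0 0.14; 0 1.3 3.1 0 0; 0 2 4.5 0 0"

```text
t: 6.08
eef_pos: [0.5596, -0.1697, 0.1461]
ee_rot: [-0.106, -3.139, -0.0]
ft_force: [0.6, -0.2, -6.6]
width: 0.0266
finger_force: 60.3
```

arm_command --steps "0 2 4.5 0 0; 0 2 4.5 0 0; 0 2 4.5 0 0; 0 1.3 3 0 0; 0 0 0 3 0; 0 0 0 3 0; 0 0 0 2.5 0; 0 0 0 1.5 0"

```text
t: 7.08
eef_pos: [0.4977, -0.0004, 0.0455]
ee_rot: [-0.103, -3.138, -0.0]
ft_force: [0.4, 0.1, -5.1]
width: 0.0267
finger_force: 60.2
```

```bash
python3 - <<'E'
from h import *
s=manip.read_state();print(s["t"],s["eef_pos"],s["ft_force"],s["width"])
R=Ro.from_rotvec(s["ee_rot"]).as_matrix();print(R.round(3))
a=manip.read_camera("scene");b=manip.read_camera("side")
cr=lambda c,im:(lambda u:cv2.resize(im[max(0,int(u[1])-50):int(u[1])+50,int(u[0])-65:int(u[0])+65],(400,300)))(pj(c,s["eef_pos"]))
cv2.imwrite("pics/p1.png",np.hstack([cr(manip.calibration("scene"),a),cr(manip.calibration("side"),b)])[:,:,::-1])
E
```

```text
7.075 [ 4.97696698e-01 -3.87154632e-04  4.55401445e-02] [ 0.36643697  0.07684928 -5.12206027] 0.026650351560859955
[[-0.998  0.066 -0.002]
 [ 0.066  0.998  0.   ]
 [ 0.002  0.    -1.   ]]
```

Holding the stone (weight on the wrist 4.6–6 N). Set it down on its edge.

arm_command --steps "0 0 0 0.8 0; 0 0 0 0.5 0; 0 0 0 0.1 0; 0 0 0 0 0"

```text
t: 7.68
eef_pos: [0.4983, -0.0004, 0.0325]
ee_rot: [0.103, 3.14, -0.0]
ft_force: [-0.5, -0.1, -5.8]
width: 0.0267
finger_force: 60.3
```

arm_command --steps "0 0 0 0.1 0; 0 0 0 0.1 0; 0 0 0 0 0"

```text
t: 8.05
eef_pos: [0.4984, -0.0004, 0.0314]
ee_rot: [0.103, 3.139, -0.001]
ft_force: [-2.8, 1.1, 7.5]
width: 0.0268
finger_force: 61.8
```

arm_command --steps "60 0 0 0 0; 60 0 0 0 0; 60 0 0 0 0; 60 0 0 -2 0; 60 0 0 -4 0; 30 0 -3.5 0 0; 0 0 -4 0 0; 0 0 0 0 0"

```text
t: 9.05
eef_pos: [0.4934, -0.0772, 0.0904]
ee_rot: [0.108, 3.139, -0.001]
ft_force: [0.0, 0.4, -0.8]
width: 0.0004
finger_force: 0.0
```

arm_command --steps "0 0 0 2.5 0; 0 0 0 2.3 0; 0 0 0 0 0; 0 0 1.5 0 0; 0 0 1 0 0; 0 0 0.8 0 0; 0 0 0.6 0 0"

```text
t: 9.93
eef_pos: [0.496, -0.0356, 0.0426]
ee_rot: [0.102, 3.139, -0.0]
ft_force: [-0.4, -0.1, 0.1]
width: -0.0003
finger_force: 0.0
```

arm_command --steps "0 0 0.7 0 0; 0 0 0.7 0 0; 0 0 0.7 0 0; 0 0 0.7 0 0"

```text
t: 10.42
eef_pos: [0.4978, -0.008, 0.0424]
ee_rot: [0.104, 3.14, 0.0]
ft_force: [0.1, 0.4, 0.9]
width: 0.0
finger_force: 0.3
```

```bash
python3 - <<'E'
from h import *
s=manip.read_state();print(s["t"],s["eef_pos"],s["ft_force"])
a=manip.read_camera("scene");b=manip.read_camera("side")
def cr(n,im):
    u=pj(manip.calibration(n),[.5,0,.03]).astype(int);print(n,u)
    return cv2.resize(im[u[1]-50:u[1]+50,u[0]-65:u[0]+65],(390,300))
cv2.imwrite("pics/p2.png",np.hstack([cr("scene",a),cr("side",b)])[:,:,::-1])
E
```

```text
10.425 [ 0.49778091 -0.00795698  0.04235455] [0.0783598  0.42255348 0.91071368]
scene [299 246]
side [262 237]
```

View pics/p2.png

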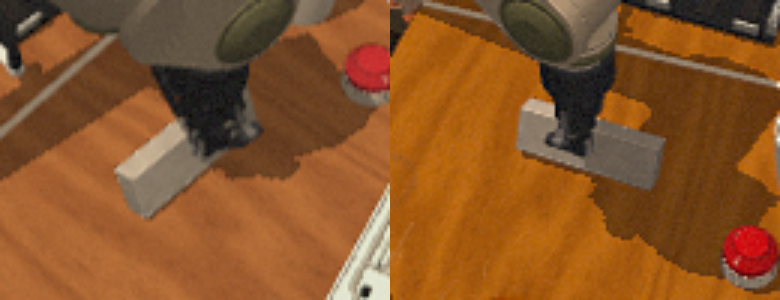

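The picture shows the stone still upright (side crop about (590,145)) with the fingers against its side; push on.

arm_command --steps "0 0 0.7 0 0; 0 0 0.7 0 0"

```text
t: 10.78
eef_pos: [0.4986, 0.006, 0.0423]
ee_rot: [-0.104, -3.14, -0.0]
ft_force: [-0.7, -0.1, 0.1]
width: -0.0001
finger_force: 0.0
```

arm_command --steps "0 0 0.7 0 0; 0 0 0.7 0 0; 0 0 0 0 0"

```text
t: 11.15
eef_pos: [0.4996, 0.0201, 0.0423]
ee_rot: [0.102, 3.14, -0.0]
ft_force: [0.4, -0.8, -0.4]
width: 0.0002
finger_force: 0.0
```

```bash
cat > p.py <<'E'
from h import *
import sys
s=manip.read_state();print(s["t"],s["eef_pos"],s["ft_force"])
a=manip.read_camera("scene");b=manip.read_camera("side")
X=list(map(float,sys.argv[2:5]))
def cr(n,im):
    u=pj(manip.calibration(n),X).astype(int);print(n,u-[65,50])
    return cv2.resize(im[u[1]-50:u[1]+50,u[0]-65:u[0]+65],(390,300),interpolation=cv2.INTER_CUBIC)
cv2.imwrite(sys.argv[1],np.hstack([cr("scene",a),cr("side",b)])[:,:,::-1])
E
python3 p.py pics/p3.png .5 .03 .03
```

```text
11.15 [0.49956145 0.02009411 0.04233207] [ 0.38019901 -0.78399812 -0.35038868]
scene [227 191]
side [200 180]
```

arm_command --steps "0 0 -0.5 -2 0; 40 0 0 -4 0; 80 0 1 -5 0; 100 0 1.5 -4 0; 100 0 1 -2 0; 100 0 0 0 0; 100 0 0 0 0"

```text
t: 12.12
eef_pos: [0.5011, 0.0491, 0.2112]
ee_rot: [-0.104, -3.138, -0.0]
ft_force: [-0.8, -0.1, 0.3]
width: 0.0854
finger_force: 0.0
```

```bash
python3 - <<'E'
from h import *
c=manip.calibration("wrist");im=manip.read_camera("wrist")
import pickle;pickle.dump((im,c),open("w3.pkl","wb"))
cv2.imwrite("pics/w3.png",im[:,:,::-1])
s=manip.read_state();print(s["t"],s["eef_pos"])
E
```

```text
12.175 [0.50103479 0.04910061 0.21103701]
```

View pics/w3.png

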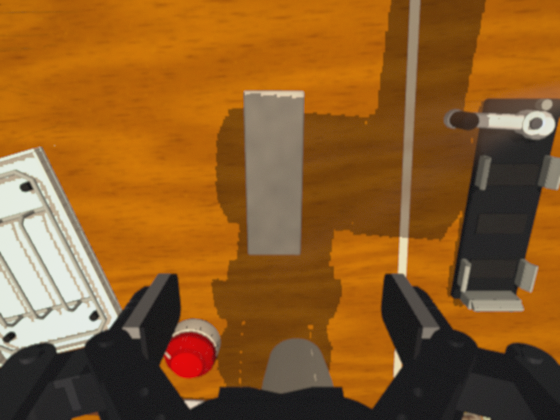

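The stone lies flat, top face from about (245,97)/(303,97) to (249,255)/(300,255), clear of everything.

```bash
python3 - <<'E'
from h import *
import pickle
im,c=pickle.load(open("w3.pkl","rb"))
q=[bp(c,*p,.028)[:2] for p in((245,97),(303,97),(300,255),(249,255))]
m=np.mean(q,0);a=(q[2]+q[3]-q[0]-q[1])/2;print(m,np.linalg.norm(a),np.linalg.norm(q[1]-q[0]),np.linalg.norm(q[2]-q[3]),np.arctan2(a[1],a[0]))
s=manip.read_state();R=Ro.from_rotvec(s["ee_rot"]).as_matrix();print(np.arctan2(R[1,1],R[0,1])-np.pi/2)
print((R.T@(np.array([*m,0])-s["eef_pos"]*[1,1,0]))*100)
u,v=[bp(c,*p,.026)[:2] for p in((517,172),(495.5,275))];print("holder",(u+v)/2,np.arctan2(*(v-u)[::-1]),bp(c,537,124,.031))
E
```

```text
[0.50413012 0.04169127] 0.15450930699627888 0.05131956667859775 0.05218177584831345 -0.06832588793348847
-0.06630634636154253
[-0.35794467 -0.71879715 -0.00090828]
holder [0.56535191 0.26932429] -0.05843853151490699 [0.46557654 0.28070186 0.031     ]
```

arm_command --steps "100 -0.35 -0.7 0 0; 100 0 0 5 0; 100 0 0 5 0; 100 0 0 5 0; 100 0 0 3.5 0; 100 0 0 1.5 0; 100 0 0 0.5 0; 100 0 0 0 0"

```text
t: 13.18
eef_pos: [0.5047, 0.0419, 0.0073]
ee_rot: [-0.104, -3.14, 0.0]
ft_force: [-0.0, 0.0, -0.5]
width: 0.0856
finger_force: 0.0
```

arm_command --steps "0 0 0 0 0; 0 0 0 0 0; 0 0 0 0 0; 0 0 0 0 0; 0 0 0 0 0"

```text
t: 13.8
eef_pos: [0.5049, 0.0423, 0.0082]
ee_rot: [0.103, 3.138, -0.0]
ft_force: [-1.1, -0.5, 4.8]
width: 0.0528
finger_force: 63.9
```

arm_command --steps "0 0 0 -2 0; 0 0 0 -3 0; 0 0 0 -2.7 0; 0 -0.6 3 0 0; 0 -0.8 4.5 0 0; 0 -0.8 4.5 0 0; 0 -0.8 4.5 0 0; 0 -0.8 4.5 0 0"

```text
t: 14.8
eef_pos: [0.5559, 0.2507, 0.0839]
ee_rot: [-0.103, -3.139, 0.001]
ft_force: [0.1, -0.4, -5.2]
width: 0.0525
finger_force: 65.9
```

arm_command --steps "0 -0.5 2.3 0 0; 0 0 0 0 0; 0 0 0 0 0"

```text
t: 15.18
eef_pos: [0.5622, 0.2713, 0.0838]
ee_rot: [-0.103, -3.138, 0.001]
ft_force: [-0.2, -1.0, -5.8]
width: 0.0527
finger_force: 65.9
```

```bash
python3 - <<'E'
from h import *
c=manip.calibration("wrist");im=manip.read_camera("wrist")
import pickle;pickle.dump((im,c),open("w4.pkl","wb"))
s=manip.read_state();print(s["t"],s["eef_pos"],s["ft_force"])
R=Ro.from_rotvec(s["ee_rot"]).as_matrix();print(np.arctan2(R[1,1],R[0,1])-np.pi/2)
cv2.imwrite("pics/w4.png",cv2.resize(im[0:300,130:430],(600,600))[:,:,::-1])
E
```

```text
15.225 [0.56241863 0.27108128 0.08405201] [-0.52164943  0.01492821 -5.66210969]
-0.06643307774075047
```

View pics/w4.png

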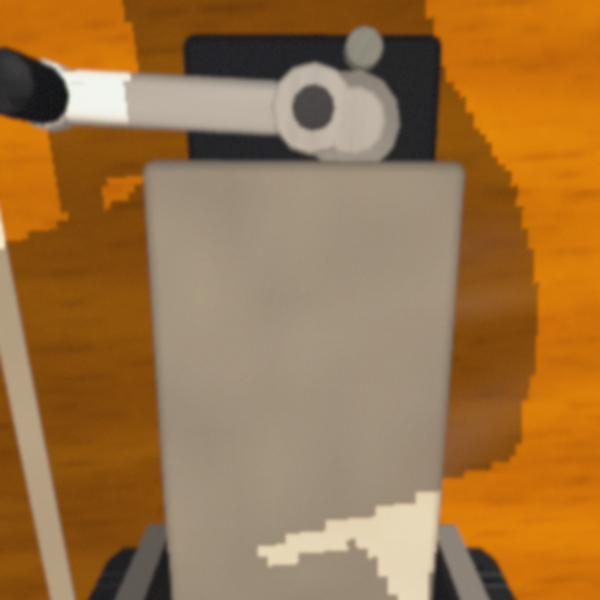

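```bash
python3 - <<'E'
from h import *
import pickle
im,c=pickle.load(open("w4.pkl","rb"))
f=lambda x,y,z:bp(c,130+x/2,y/2,z)[:2]
L1,R1,L2,R2=f(186,45,.012),f(441,45,.012),f(190,155,.012),f(436,155,.012)
e=np.array([.5624,.2711]);th=-.0664;ux=np.array([np.cos(th),np.sin(th)]);uy=np.array([-ux[1],ux[0]])
for n,p in dict(c1=(L1+R1)/2,c2=(L2+R2)/2,pin30=f(314,107,.03),pin34=f(314,107,.034),stone=(f(146,165,.104)+f(464,165,.104))/2,knob=f(20,78,.054)).items():
    d=p-e;print(n,p.round(4),"rel x,y mm",(d@ux*1000).round(1),(d@uy*1000).round(1))
print(np.linalg.norm(L1-R1),np.linalg.norm(L2-R2),np.linalg.norm(f(146,165,.104)-f(464,165,.104)))
print("edge angles",[np.arctan2(*(b-a)[::-1]) for a,b in((L1,L2),(R1,R2))])
E
```

```text
c1 [0.4476 0.281 ] rel x,y mm -115.2 2.3
c2 [0.4758 0.2792] rel x,y mm -86.9 2.3
pin30 [0.4647 0.2799] rel x,y mm -98.0 2.3
pin34 [0.4651 0.2798] rel x,y mm -97.7 2.2
stone [0.4797 0.2763] rel x,y mm -82.8 -0.3
knob [0.4565 0.2142] rel x,y mm -101.9 -63.8
0.06982092957454486 0.07048014095525518 0.05229050009928735
edge angles [np.float64(-0.07672789507369232), np.float64(-0.053446946162416874)]
```

arm_command --steps "0 -0.35 0.25 0 0; 0 0 0 2 0; 0 0 0 1.7 0; 0 0 0 0.8 0; 0 0 0 0.4 0; 0 0 0 0 0"

```text
t: 15.98
eef_pos: [0.5666, 0.2742, 0.0354]
ee_rot: [0.103, 3.14, 0.0]
ft_force: [-0.4, 0.6, -4.9]
width: 0.0525
finger_force: 65.8
```

arm_command --steps "0 0 0 0.3 0; 0 0 0 0.3 0; 0 0 0 0 0"

```text
t: 16.35
eef_pos: [0.5663, 0.2742, 0.0291]
ee_rot: [-0.103, -3.14, 0.0]
ft_force: [-0.6, 0.3, -4.6]
width: 0.0526
finger_force: 65.9
```

arm_command --steps "0 0 0 0.3 0; 0 0 0 0.2 0; 0 0 0 0 0"

```text
t: 16.73
eef_pos: [0.5663, 0.2742, 0.0241]
ee_rot: [-0.103, -3.139, 0.0]
ft_force: [-1.0, -0.7, -6.0]
width: 0.0523
finger_force: 65.9
```

arm_command --steps "0 0 0 0.15 0; 0 0 0 0.1 0; 0 0 0 0 0"

```text
t: 17.1
eef_pos: [0.5665, 0.2742, 0.0223]
ee_rot: [0.103, 3.139, 0.0]
ft_force: [-2.1, -0.5, 0.4]
width: 0.0526
finger_force: 66.5
```

The stone is down on the pocket floor (TCP 14 mm higher than on the worktop). Release, rise, go over the knob and turn.

arm_command --steps "90 0 0 0 0; 90 0 0 0 0; 90 0 0 0 0; 90 0 0 -2 0; 90 0 0 -4 0; 90 0 0 -2 0; 60 3.5 -2.2 0 0; 30 3.5 -2.2 0 0"

```text
t: 18.1
eef_pos: [0.4929, 0.2345, 0.102]
ee_rot: [0.103, 3.139, 0.0]
ft_force: [0.9, -0.0, -0.2]
width: 0.0415
finger_force: 0.0
```

arm_command --steps "30 3.6 -2.4 0 0; 30 0 0 0 0.174; 30 0 0 0 0.174; 30 0 0 0 0.174; 30 0 0 0 0.174; 30 0 0 0 0.174; 30 0 0 0 0.174; 30 0 0 0 0.174"

```text
t: 19.1
eef_pos: [0.4563, 0.2134, 0.102]
ee_rot: [1.888, 2.511, 0.001]
ft_force: [-0.6, -0.8, -0.3]
width: 0.0258
finger_force: 0.0
```

arm_command --steps "30 0 0 0 0.174; 30 0 0 0 0.174; 30 0 0 0 0; 30 0 0 0 0"

```text
t: 19.6
eef_pos: [0.4563, 0.2133, 0.1019]
ee_rot: [2.284, 2.156, 0.0]
ft_force: [0.2, 0.6, -0.6]
width: 0.0253
finger_force: 0.0
```

```bash
python3 - <<'E'
from h import *
c=manip.calibration("wrist");im=manip.read_camera("wrist")
import pickle;pickle.dump((im,c),open("w5.pkl","wb"))
s=manip.read_state();print(s["t"],s["eef_pos"],s["width"],np.round(s["joints"],2))
R=Ro.from_rotvec(s["ee_rot"]).as_matrix();print(R.round(3))
print("knob px",pj(c,[.456,.2125,.054]),"tcp",pj(c,s["eef_pos"]))
print("knob rel cm",(R.T@(np.array([.456,.2125,.054])-s["eef_pos"])*100).round(2))
E
```

```text
19.65 [0.45626888 0.21334816 0.10187358] 0.025523067722961385 [0.2  0.44 1.62 0.   1.08 0.26]
[[ 0.058  0.998  0.   ]
 [ 0.998 -0.058  0.   ]
 [ 0.     0.    -1.   ]]
knob px [279.19064799 233.96704885] tcp [279.32703468 273.52018456]
knob rel cm [-0.09 -0.02  4.79]
```

arm_command --steps "45 -0.2 0 0 0; 45 0 0 2.5 0; 45 0 0 2.5 0; 45 0 0 1.5 0; 45 0 0 0.5 0; 30 0 0 0 0; 30 0 0 0 0"

```text
t: 20.52
eef_pos: [0.4565, 0.2114, 0.0324]
ee_rot: [2.287, 2.152, 0.002]
ft_force: [0.5, 0.1, -0.3]
width: 0.0255
finger_force: 0.0
```

arm_command --steps "30 0.1 -1.2 0 0; 30 0 0 0 0.174; 30 0.1 -1.2 0 0; 30 0 0 0 0.174; 30 0.1 -1.2 0 0; 30 0 0 0 0.174; 30 0 0 0 0"

```text
t: 21.4
eef_pos: [0.421, 0.2229, 0.0319]
ee_rot: [-2.761, -1.498, 0.001]
ft_force: [0.4, 0.0, 0.2]
width: 0.0253
finger_force: 0.0
```

```bash
cat > k.py <<'E'
from h import *
s=manip.read_state();R=Ro.from_rotvec(s["ee_rot"]).as_matrix()
print(s["t"],s["eef_pos"].round(4),s["ft_force"].round(1),s["ft_torque"].round(2),s["width"],"yang",np.arctan2(R[1,1],R[0,1]))
print("pin rel cm",(R.T@(np.array([.4645,.2798,0])-s["eef_pos"])*100).round(2))
v=np.array([.4645,.2798])-s["eef_pos"][:2];print("tcp cam angle",np.arctan2(v[1],v[0])+.068)
E
python3 k.py
```

```text
21.4 [0.421  0.2229 0.0319] [0.4 0.  0.2] [-0.04 -0.02 -0.01] 0.025341669784444465 yang -0.576613362807868
pin rel cm [7.14 0.55 3.18]
tcp cam angle 0.98537509533171
```

arm_command --steps "30 0.1 -1.2 0 0; 30 0 0 0 0.174; 30 0.1 -1.2 0 0; 30 0 0 0 0.174; 30 0.1 -1.2 0 0; 30 0 0 0 0.174; 30 0.1 -1.2 0 0"

```text
t: 22.28
eef_pos: [0.3924, 0.2603, 0.0316]
ee_rot: [3.053, 0.735, -0.004]
ft_force: [-0.6, -10.1, 2.0]
width: 0.0254
finger_force: 4.1
```

arm_command --steps "30 0 0 0 0.174; 30 0 -0.6 0 0"

```text
t: 22.52
eef_pos: [0.3908, 0.2661, 0.0317]
ee_rot: [3.105, 0.469, -0.003]
ft_force: [-0.6, -9.9, 3.6]
width: 0.0257
finger_force: 4.4
```

```bash
python3 k.py
```

```text
22.525 [0.3908 0.2661 0.0317] [-0.6 -9.9  3.6] [-1.58  0.13 -0.03] 0.025704546296532807 yang -1.271015350339928
pin rel cm [7.45 0.87 3.16]
tcp cam angle 0.2514342410179621
```

arm_command --steps "30 0.2 -0.6 0 0; 30 0 0 0 0.17; 30 0.1 -0.6 0 0; 30 0 0 0 0.17; 30 0 -0.6 0 0; 30 0 0 0 0"

```text
t: 23.28
eef_pos: [0.3913, 0.2849, 0.0316]
ee_rot: [3.14, -0.06, -0.004]
ft_force: [-2.5, -2.5, 0.1]
width: 0.0258
finger_force: 1.5
```

```bash
python3 k.py
```

```text
23.275 [0.3913 0.2849 0.0316] [-2.5 -2.5  0.1] [-0.47  0.35 -0.02] 0.025834198272751692 yang -1.6088871807401943
pin rel cm [7.34 0.23 3.14]
tcp cam angle -0.0016055815566612813
```

arm_command --steps "30 0 -0.3 0 0; 30 0 -0.2 0 0; 30 0 0 0 0"

```text
t: 23.65
eef_pos: [0.392, 0.2897, 0.0315]
ee_rot: [3.14, -0.066, -0.003]
ft_force: [-2.7, -3.3, -1.1]
width: 0.0257
finger_force: 1.7
```

arm_command --steps "30 0 -0.2 0 0; 30 0 0 0 0"

```text
t: 23.9
eef_pos: [0.392, 0.2911, 0.0315]
ee_rot: [3.139, -0.069, -0.004]
ft_force: [-4.5, -6.0, 1.4]
width: 0.0255
finger_force: 3.3
```

arm_command --steps "30 0 -0.2 0 0; 30 0 0 0 0"

```text
t: 24.15
eef_pos: [0.3919, 0.2915, 0.0314]
ee_rot: [3.136, -0.068, -0.005]
ft_force: [-2.5, -17.9, 3.6]
width: 0.0255
finger_force: 8.9
```

arm_command --steps "30 0 -0.2 0 0; 30 0 0 0 0"

```text
t: 24.4
eef_pos: [0.3919, 0.2919, 0.0314]
ee_rot: [3.133, -0.067, -0.007]
ft_force: [-1.2, -27.9, 6.4]
width: 0.0256
finger_force: 14.5
```

The lever is against its stop (27 N, no more travel). Back off, rise, and take the last picture.

arm_command --steps "30 0 0.6 0 0; 40 0 0.3 0 0; 45 0 0 0 0; 45 0 0 -2 0; 45 0 0 -4 0; 45 0 0 -6 0; 45 4 0 -6 0; 45 5 0 -2 0"

```text
t: 25.4
eef_pos: [0.4785, 0.2834, 0.228]
ee_rot: [-3.138, 0.071, -0.009]
ft_force: [-0.1, -0.3, -0.5]
width: 0.0386
finger_force: 0.0
```

arm_command --steps "45 0 0 0 0; 45 0 0 0 0"

```text
t: 25.65
eef_pos: [0.4768, 0.2826, 0.2232]
ee_rot: [3.14, -0.074, -0.002]
ft_force: [0.9, 1.2, -0.1]
width: 0.0384
finger_force: 0.0
```

```bash
python3 - <<'E'
from h import *
c=manip.calibration("wrist");w=manip.read_camera("wrist");a=manip.read_camera("scene");b=manip.read_camera("side")
import pickle;pickle.dump((w,c),open("w6.pkl","wb"))
m=np.zeros((600,800,3),np.uint8)
m[:420,:560]=w;m[:240,560:]=cv2.resize(a[150:230,200:280],(240,240));m[240:480,560:]=cv2.resize(b[150:230,260:340],(240,240))
m[420:600,:240]=cv2.resize(a,(240,180));m[420:600,240:480]=cv2.resize(b,(240,180))
cv2.imwrite("pics/end.png",m[:,:,::-1]);print(manip.read_state()["eef_pos"],manip.read_state()["t"])
E
```

```text
[0.47641064 0.28266201 0.22336404] 25.8
```

View pics/end.png

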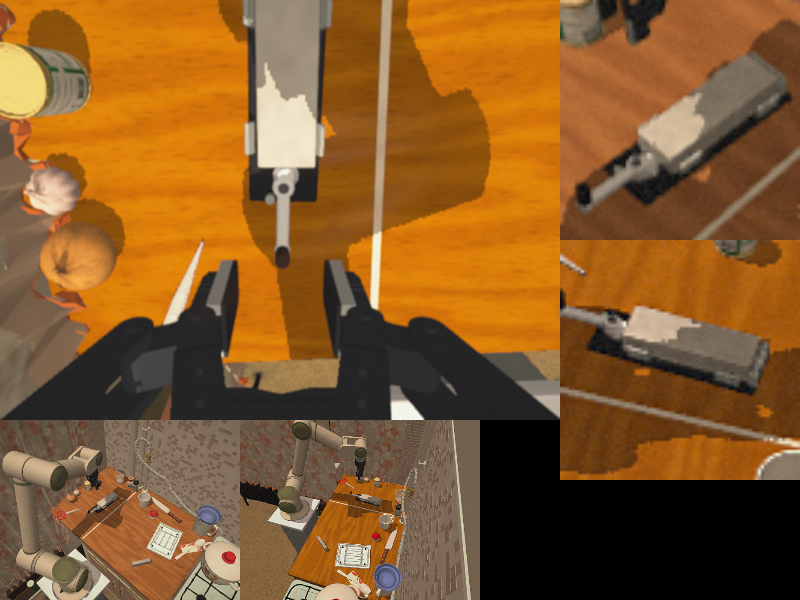

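The picture shows the stone seated between the lips (wrist, cols 258–317) and against the stop. The lever is in line with the holder, from the pin at (284,185) to the knob at (283,255). The bystanders stand where they were, so I hand in.

```bash
python3 -c "
from station import manip
print(manip.finish_job())"
```

```text
the job is handed in; nothing more can be done
None
```

The job is handed in at about 26 s: the larger stone was laid flat on the worktop and let go, taken again across its width and seated in the holder, and the cam lever was pushed shut to its stop, with the mug, timer and tin untouched.

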